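# Seat a square blank in the sloping die and start the stamp

### The arm

A 6-joint arm with a two-finger parallel gripper is mounted at the origin on the work surface; the furniture and walls round the work are solid. World frame = base frame: x ahead of the robot, y to its left, z up, the work surface at z = 0. Lengths are in mm, angles in rad, forces in N, time in s.
With the tool pointing down it reaches from about 275 to 825 mm from the base axis. Payload 5.2 kg.
Tool frame: the origin (TCP) lies at the very end of the fingers, on their centre line; the grasp point (between the pads) lies 19 mm behind it; z points along the fingers, y is the line along which they close (so a half turn about z gives the same grasp; the last joint's range is limited). The gripper opens to 93 mm and grips with 3 to 60 N. Pads are 15 mm wide; open, the fingers measure 128 mm over their backs; the gripper's body (75 mm by 188 mm) begins 65 mm behind the grasp point.
Start: joints at [0.979, 0.259, 1.535, -0, 1.348, -0.203], TCP at [208.472, 508.964, 218.653] pointing down, gripper open.
Joint ranges: [-3.14, 3.14], [-0.91, 2.08], [0.19, 2.58], [-1.22, 4.36], [0.22, 2.71], [-3.12, 3.12]. Speed limits (rad/s): [2.57, 2.57, 3.14, 3.14, 3.14, 3.14].

### API

Orientations are given as [roll, pitch, yaw] about the fixed x, y, z axes, in that order (R = Rz(yaw) Ry(pitch) Rx(roll)).
In Python, from bench import robot gives the robot as it stands. The module is installed in compiled form; this text tells all that it offers. Calls block until the motion is done:
- robot.move_ptp(position, orientation): joint-space move of the TCP to a pose.
- robot.move_linear(position, ori=None, speed=150, f_stop=None): straight line of the TCP; ori=None keeps the orientation; speed is the mean speed in mm/s. With f_stop (N) it stops when the force on the tool has changed by that much, and returns True; else False.
- robot.move_j(angles): joint-space move.
- robot.move_gripper(opening): opening from 0.0 (shut) to 1.0 (fully open); the grip force is fixed at half the most; returns when the fingers have stopped.
- robot.sleep(seconds).
- robot.inverse_kinematics(position, orientation): joint angles nearest the present ones, or None.
- robot.get_image(name): name is "scene" or "top"; returns a dict with "img" (420x560x3 uint8, blue, green, red), "fovy" (degrees; the focal length in pixels is half the picture's height over the tangent of half this angle, whatever the lens; pixels are square), "cx", "cy" (the principal point, pixels), "eye" and "orientation" of the camera in the world. Camera axes: x right, y down, z forward; pixel columns grow to the right and rows downward; lengths in mm; the calibration is good to about 2 mm. A picture is of the moment at which its call begins. There is no depth.
A pose or a line that the arm cannot do raises robot.MotionError and nothing moves.
- robot.hand_in(): hands the job in; it is judged then, once.
Readings, each from a call of its own:
- robot.current_t(): time.
- robot.current_qpos(): joint angles.
- robot.current_joint_vel(): joint speeds.
- robot.current_joint_efforts(): joint torques, N m.
- robot.current_tcp_pos(): TCP position.
- robot.current_eef_rot(): TCP orientation.
- robot.current_contact_force(): force on the tool from outside, world axes, zero at the start.
- robot.current_ft_torque(): the same for the moment, N m.
- robot.current_gripper_width(): opening from 0.0 (shut) to 1.0 (fully open).
- robot.current_finger_force(): force on a finger pad.
Only numpy, scipy, OpenCV 4.12 (cv2) and the standard library are available. Lean on these libraries where they do the work, as an engineer would, in place of code of your own. Each camera call takes 0.05 s, during which the arm holds its last target. There are 200 camera calls.

### The job

Load the small stamping press: take the square blank (not the round one), fit it flat side down into the square recess of the sloping deck and, without forcing it harder than a firm push, press it past the recess's spring bar until it lies fully home and flat on the recess floor. Only then press the small key (clamp) all the way down and let it come up, and after it the large key (stamp), one key at a time. Leave the blank in the recess, and leave the round blank, the tape roll, the varnish bottle and the powder tub where they stand.

Things in the scene. Friction and masses are not known exactly. Their poses are not given: they have to be found in the camera images.
- blank_square: Plain steel blank, square, 64 x 64 mm and 22 mm thick, 0.15 to 0.31 kg, lying on the table. Origin at the centre of its underside, x and y along its sides, z up through its thickness. The underside edge is chamfered all round, 2.5 mm in and 5 mm up. The underside must face the recess floor; which of its four sides points where does not matter.
- blank_round: Plain steel round blank, 68 mm across and 22 mm thick, lying on the table. It does not fit the recess; not to be moved. Origin at the centre of its underside.
- press: The grey press housing, fixed, turned roughly to face the robot. Origin under its middle on the table, x to its back. Its aluminium deck slopes down to the front, its lower edge 35 mm and its upper edge 118 mm above the table; nothing overhangs it.
- die: The aluminium deck, tilted 30 degrees. Origin: centre of the mouth of the square recess, in the deck face. z = outward normal, x = up the slope, y = level, to the left seen from the front. The face spans x -50 to 115, y -58 to 58 mm. The recess is 66 x 66 mm along x and y, 10 mm deep, mouth chamfered 1 mm. A blank that is home has its origin at z = -10 mm and stands 12 mm proud.
- bar (a point): Middle of the tip of the spring bar: round, 45 mm long in y, sticking out 4 mm from the recess's upslope wall, 4 mm below the deck face. It holds the blank some 4 mm too high, level or slanted, until that is pressed near its upslope edge along the deck's -z with 10 to 20 N; the bar yields into the wall (2.5 N plus 1 N per mm) and holds the blank to the downslope wall.
- key_small_top (a point): Centre of the top of the small round key, 20 mm across, in a 36 mm collar 12 mm high on the deck, upslope of the recess at the left: at x = +85, y = +30 mm in the die frame. Its top stands 22 mm above the deck face when up; pressed along the deck's -z.
- key_small (a joint): Travel of the small key in m: 0 = up, 0.006 = fully down; spring, 1.5 N at first, 5 N fully down.
- key_large_top (a point): Centre of the top of the large round key, 32 mm across, in a 48 mm collar 12 mm high on the deck, upslope of the recess at the right: at x = +85, y = -30 mm in the die frame. Its top stands 22 mm above the deck face when up; pressed along the deck's -z.
- key_large (a joint): Travel of the large key in m: 0 = up, 0.006 = fully down; spring, 1.5 N at first, 5 N fully down.
- case_mid (a point): Point at table height on the middle line of the large open tool case, a fixed obstacle between blanks and press. Its length points along world +x turned 14 degrees to the right (towards -y). From this point it reaches 392 mm to the front, 302 mm back, 175 mm to each side; its top is at 145 mm beyond 250 mm to the front, else 225 mm, and 286 mm beyond 90 mm back.
- tape_roll: Roll of paper tape lying flat, 60 mm across, 19 mm high; bystander. Origin at the centre of its underside.
- varnish: Small beige varnish bottle with black cap, 26 x 26 x 72 mm, standing; bystander. Origin at the centre of its underside.
- powder_tub: Small white tub with black lid, 49 mm across, 44 mm high, standing; bystander. Origin at the centre of its underside.
Not all that is in view belongs to the job. Leave any turquoise look-alike of the blank_square alone.

How it is judged:
By the outcome, as a careful person would: the job done as asked, in the order asked, and still so for the second after the job is handed in, with the robot touching nothing.
It also fails if it takes over 67 s, if anything falls off the work surface, if the arm or the gripper's body presses on something with over 40 N, if the wrist force passes 120 N, or if a joint passes its speed limit or range.

## Working session

There is one attempt and no reset: what is moved stays moved. The work goes in short steps, each a Python script; the robot and the scene stay as the last script left them, time stands still between calls to the robot, and variables do not carry over. Pictures are saved under pics/ and viewed, at most 10 in all, crops included, and the job is handed in when it is done.

```bash
mkdir -p pics; python3 - <<'E'
from bench import robot
import cv2,json
for n in("scene","top"):
    d=robot.get_image(n); cv2.imwrite(f"pics/{n}0.png",d["img"]); print(n,{k:v for k,v in d.items() if k!="img"})
print(robot.current_t())
E
```

```text
scene {'fovy': 43.63298028348342, 'cx': 281.4464892265942, 'cy': 209.87388041635396, 'eye': array([1383.60580557, 1139.01376616, 1226.7660135 ]), 'orientation': array([-2.23594572, -0.01372097,  2.42980505])}
top {'fovy': 52.93836266070274, 'cx': 275.31686060937676, 'cy': 211.39812557515472, 'eye': array([ 267.96260208,   67.98689821, 1515.42250546]), 'orientation': array([-3.02664267, -0.00455358, -1.56260682])}
0.1
```

View pics/scene0.png

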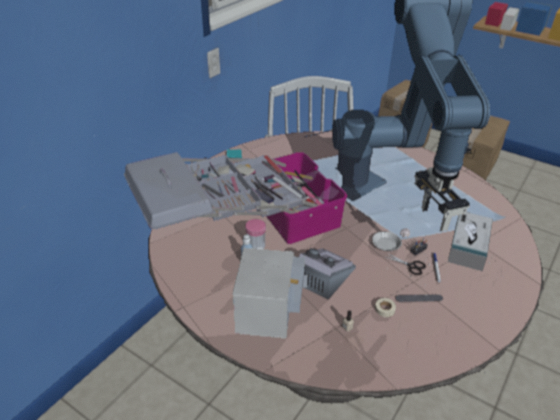

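View pics/top0.png

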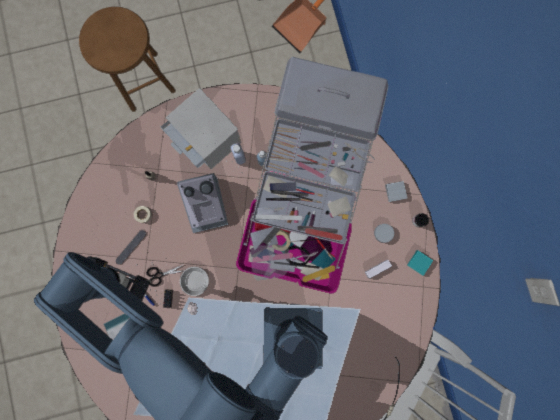

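The top view shows the press at (203,205), the tool case at (310,180), tape at (142,214) and varnish at (148,174). On the right are a grey square (397,191), a grey round (385,234), a black-lidded tub (421,220) and a turquoise square (420,262). The grey square fits the blank; the turquoise one is the look-alike. I'll confirm with an enlarged crop.

```bash
cat >h.py <<'E'
import numpy as np,cv2
from scipy.spatial.transform import Rotation as R
from bench import robot
def E(o): return R.from_euler('xyz',o).as_matrix()
def cam(d):
    f=210/np.tan(np.radians(d['fovy'])/2); return f,np.array([d['cx'],d['cy']]),np.array(d['eye']),E(d['orientation'])
def proj(d,P):
    f,c,e,M=cam(d); q=(np.atleast_2d(P)-e)@M; return f*q[:,:2]/q[:,2:]+c
def unproj(d,uv,z):
    f,c,e,M=cam(d); uv=np.atleast_2d(uv); r=np.c_[(uv-c)/f,np.ones(len(uv))]@M.T
    return e+r*((z-e[2])/r[:,2])[:,None]
E
python3 - <<'E'
from h import *
d=robot.get_image("top");im=d["img"]
a=cv2.resize(im[170:280,355:445],None,fx=5,fy=5,interpolation=cv2.INTER_CUBIC)
b=cv2.resize(im[165:240,170:235],None,fx=5.3,fy=5.3,interpolation=cv2.INTER_CUBIC)
b=cv2.resize(im[167:240,173:238],None,fx=5,fy=5,interpolation=cv2.INTER_CUBIC)
o=np.zeros((550,780,3),np.uint8);o[:550,:450]=a;o[:365,450:775]=b
cv2.imwrite("pics/crop1.png",o)
g=cv2.cvtColor(im,cv2.COLOR_BGR2HSV)
s=g[180:203,386:409]
m=((s[...,1]<60)&(s[...,2]>90)).astype(np.uint8)
c=max(cv2.findContours(m,0,2)[0],key=cv2.contourArea)
print(cv2.minAreaRect(c),cv2.contourArea(c)); r=cv2.boxPoints(cv2.minAreaRect(c))+[386,180]
w=unproj(d,r,22);print(w.round(1),w.mean(0))
print(unproj(d,[[385,234],[421,220],[420,262]],22).round())
s=robot.get_image("scene")["img"]
cv2.imwrite("pics/crop2.png",cv2.resize(s[230:310,280:370],None,fx=7,fy=7,interpolation=cv2.INTER_CUBIC))
E
```

```text
((11.0, 11.0), (22.0, 22.0), 90.0) 481.0
[[ 557.7 -334.9   22. ]
 [ 558.4 -414.2   22. ]
 [ 478.4 -412.    22. ]
 [ 477.7 -333.1   22. ]] [ 518.06899296 -373.54536214   22.        ]
[[ 363. -327.   22.]
 [ 414. -457.   22.]
 [ 266. -448.   22.]]
```

View pics/crop1.png

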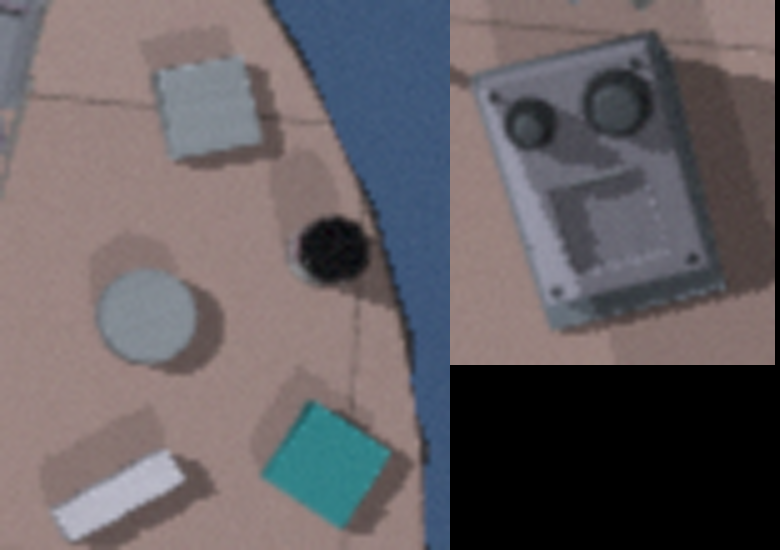

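View pics/crop2.png

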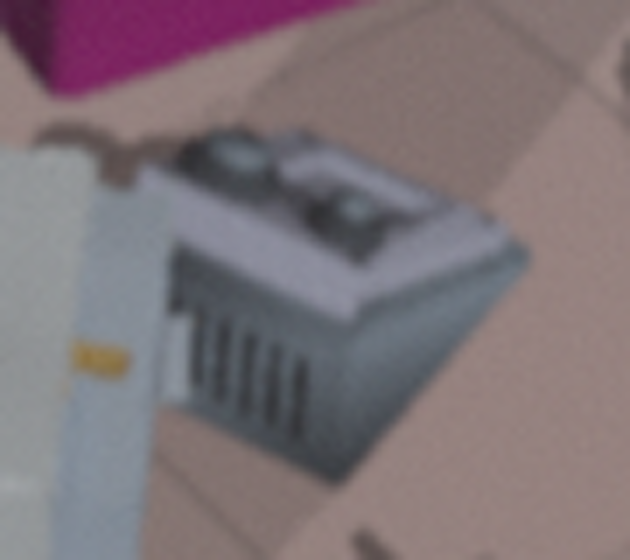

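The crop confirms the grey square (corners about px (386,184), (403,181), (408,199), (390,202)) as the blank. The turquoise one is the look-alike and gets left alone. On the press, the small key is at about (189,192) and the large at (206.5,188), with the recess below them. In the scene view the keys are at about (331,259.5) and (314.5,252). Next I'll fit both poses.

```bash
cat >fit.py <<'E'
from h import *
from scipy.optimize import minimize,least_squares
t=robot.get_image("top");s=robot.get_image("scene")
# blank: silhouette fit
im=t["img"].astype(np.float32);u0,v0,n=372,168,48
p=cv2.GaussianBlur(im,(0,0),.5)[v0:v0+n,u0:u0+n]; f=p[...,0]-p[...,2]
bg=np.median(f); print("bg/fg",bg,f[22:26,22:26].mean())
f=np.clip((f-bg)/(f[20:27,20:30].mean()-bg),0,1); f[:, :10]=0; f[36:,30:]=0;f[:8]=0;f[:,38:]=0
K=8
def ren(q):
    c,si=np.cos(q[2]),np.sin(q[2]); P=[]
    for z,h in((22,32),(5,32),(0,29.5)):
        for a,b in((1,1),(1,-1),(-1,-1),(-1,1)): P.append([q[0]+h*(c*a-si*b),q[1]+h*(si*a+c*b),z])
    uv=((proj(t,P)-[u0,v0]+.5)*K*16).round().astype(np.int32)
    m=np.zeros((n*K,n*K),np.float32);cv2.fillConvexPoly(m,cv2.convexHull(uv),1,shift=4)
    return cv2.GaussianBlur(cv2.resize(m,(n,n),interpolation=cv2.INTER_AREA),(0,0),.6)
c=unproj(t,[[396.6,191.8]],20)[0]
r=min((minimize(lambda q:((ren(q)-f)**2).sum(),[c[0],c[1],a],method="Nelder-Mead",options=dict(initial_simplex=[[c[0],c[1],a],[c[0]+5,c[1],a],[c[0],c[1]+5,a],[c[0],c[1],a+.15]])) for a in(.1,.2,.3)),key=lambda r:r.fun)
print("blank",r.x,r.fun)
# die
tp=lambda U,V:((U-450+.5)/5-.5+173,(V+.5)/5-.5+167)
sp=lambda U,V:((U+.5)/7-.5+280,(V+.5)/7-.5+230)
D=[(t,tp(530,125),(85,30,22)),(t,tp(617,104),(85,-30,22)),(t,tp(475,78),(115,58,0)),(t,tp(655,33),(115,-58,0)),
 (t,tp(552,190),(33,33,0)),(t,tp(643,170),(33,-33,0)),(t,tp(580,273),(-33,33,0)),(t,tp(668,250),(-33,-33,0)),
 (s,sp(243,155),(85,-30,22)),(s,sp(360,208),(85,30,22)),(s,sp(355,315),(115,58,0))]
def die(q):
    return R.from_euler('zy',[q[3],-np.pi/6] if 0 else [q[3],-np.pi/6]).as_matrix() if 0 else R.from_euler('ZY',[q[3],-np.pi/6]).as_matrix()
def res(q): return np.array([proj(d,q[:3]+die(q)@np.array(P,float))[0]-uv for d,uv,P in D])
g=np.r_[unproj(t,[[202,209]],60)[0],.24]
k=least_squares(lambda q:np.r_[res(q).ravel(),(q[2]-60)/3],g,loss="soft_l1");print("die",k.x);print(res(k.x).round(2).tolist())
E
python3 fit.py
```

```text
bg/fg -23.35846 15.611778
blank [ 5.19234928e+02 -3.71881118e+02  1.92451353e-01] 3.930298328399658
die [4.39483030e+02 3.10600368e+02 5.24669337e+01 2.44848364e-01]
[[-0.03, 0.38], [0.03, 0.46], [0.78, 1.36], [-1.66, 2.47], [-0.59, -0.87], [-0.14, -1.29], [-0.95, -0.57], [-0.23, -0.34], [-1.52, -0.3], [-1.77, -0.07], [0.48, -3.72]]
```

```bash
cat >>fit.py <<'E'
D=[x for x in D if x[2][0]<110]
k=least_squares(lambda q:np.r_[res(q).ravel(),(q[2]-60)/1],g,loss="soft_l1");print("die",k.x);print(res(k.x).round(2).tolist())
def ov(d,u,v,w,h,S):
    b=cv2.resize(d["img"][v:v+h,u:u+w],None,fx=S,fy=S,interpolation=cv2.INTER_CUBIC)
    A=np.linspace(0,2*np.pi,30)
    cyl=lambda x,y,r,z:np.c_[x+r*np.cos(A),y+r*np.sin(A),0*A+z]
    L=[(np.array([(115,58,0),(115,-58,0),(-50,-58,0),(-50,58,0)]),(0,255,255)),(np.array([(33,33,0),(33,-33,0),(-33,-33,0),(-33,33,0)]),(0,255,0))]
    L+=[(cyl(85,30,18,12),(0,0,255)),(cyl(85,30,10,22),(255,255,0)),(cyl(85,-30,24,12),(0,0,255)),(cyl(85,-30,16,22),(255,255,0))]
    for P,c in L:
        uv=((proj(d,k.x[:3]+P@die(k.x).T)-[u,v]+.5)*S-.5).round().astype(int); cv2.polylines(b,[uv],True,c,1)
    return b
a=ov(t,173,167,65,75,6);b=ov(s,290,235,67,75,6)
cv2.imwrite("pics/ov1.png",np.hstack([a,b])[:, :800])
E
python3 fit.py|tail -2
```

```text
die [4.37462632e+02 3.08861149e+02 5.94231016e+01 2.79943440e-01]
[[-0.51, 1.11], [-0.51, 0.57], [-0.69, -0.16], [-0.3, -1.25], [-0.46, 0.07], [0.18, -0.36], [-0.9, -2.06], [-0.75, -2.22]]
```

View pics/ov1.png

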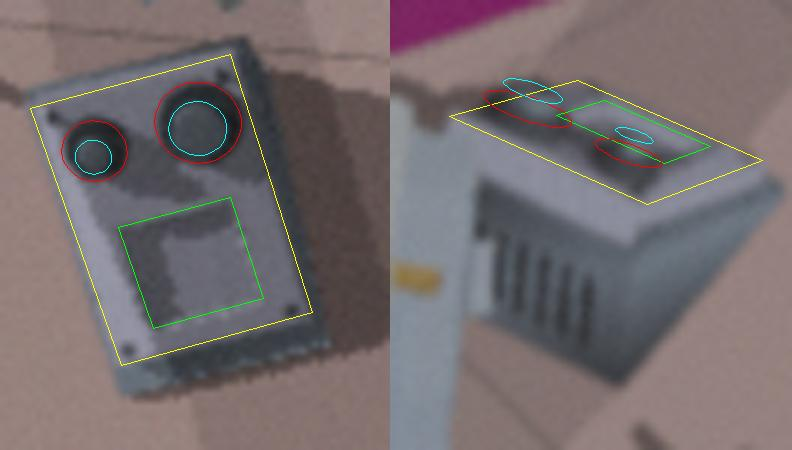

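```bash
cat >>fit.py <<'E'
print("TOP ONLY")
D=[x for x in D if x[0] is t]
for z in(52,56,60):
    k=least_squares(lambda q:res(np.r_[q[:2],z,q[2]]).ravel(),g[[0,1,3]],loss="soft_l1");print(z,k.x,k.cost,res(np.r_[k.x[:2],z,k.x[2]]).round(2).tolist())
q=np.r_[k.x[:2],60,k.x[2]];M=die(q)
np.save("die.npy",q);np.save("blank.npy",r.x)
for sg in(1,-1):
    T=np.c_[np.cross(sg*M[:,1],-M[:,2]),sg*M[:,1],-M[:,2]];o=R.from_matrix(T).as_euler('xyz')
    for P in((0,0,80),(0,0,3),(85,30,20),(25,0,10)): 
        j=robot.inverse_kinematics(q[:3]+M@np.array(P,float),o); print(sg,P,o.round(3),None if j is None else np.round(j,2))
for a in(1,-1):
    ya=a*np.array([np.cos(r.x[2]),np.sin(r.x[2]),0]);T=np.c_[np.cross(ya,[0,0,-1]),ya,[0,0,-1]];o=R.from_matrix(T).as_euler('xyz')
    for z in(340,13):
        j=robot.inverse_kinematics([r.x[0],r.x[1],z],o);print(a,z,o.round(3),None if j is None else np.round(j,2))
E
python3 fit.py|sed -n '/TOP/,$p'
```

```text
TOP ONLY
52 [4.38308064e+02 3.09303742e+02 2.57888282e-01] 1.323426965015468 [[0.16, 0.92], [0.16, 0.77], [-0.28, -0.37], [0.12, -1.03], [-0.43, -0.13], [0.22, -0.13]]
56 [4.37811461e+02 3.08625928e+02 2.57644074e-01] 1.2942286091514015 [[0.13, 0.87], [0.18, 0.72], [-0.3, -0.38], [0.14, -1.05], [-0.45, -0.1], [0.26, -0.11]]
60 [4.37312638e+02 3.07947356e+02 2.57402876e-01] 1.2736370053687271 [[0.09, 0.83], [0.19, 0.67], [-0.33, -0.39], [0.17, -1.07], [-0.46, -0.06], [0.29, -0.08]]
1 (0, 0, 80) [-3.142  0.524 -2.884] [ 0.51  0.03  2.2  -0.31  0.42 -1.06]
1 (0, 0, 3) [-3.142  0.524 -2.884] [ 0.48  0.22  2.21 -0.52  0.23 -0.86]
1 (85, 30, 20) [-3.142  0.524 -2.884] [ 0.52  0.23  1.99 -0.31  0.43 -1.06]
1 (25, 0, 10) [-3.142  0.524 -2.884] [ 0.47  0.21  2.16 -0.39  0.28 -1.01]
-1 (0, 0, 80) [ 3.142 -0.524  0.257] [ 0.51  0.03  2.2  -0.31  0.42  2.08]
-1 (0, 0, 3) [ 3.142 -0.524  0.257] [ 0.48  0.22  2.21 -0.52  0.23  2.28]
-1 (85, 30, 20) [ 3.142 -0.524  0.257] [ 0.52  0.23  1.99 -0.31  0.43  2.08]
-1 (25, 0, 10) [ 3.142 -0.524  0.257] [ 0.47  0.21  2.16 -0.39  0.28  2.13]
1 340 [3.142 0.    1.763] [-0.8   0.38  1.07  0.    1.69 -0.99]
1 13 [3.142 0.    1.763] [-0.8   0.6   1.54  0.    1.   -0.99]
-1 340 [ 3.142  0.    -1.378] [-0.8   0.38  1.07 -0.    1.69  2.15]
-1 13 [ 3.142  0.    -1.378] [-0.8   0.6   1.54 -0.    1.    2.15]
```

```bash
cat >>h.py <<'E'
q=np.load("die.npy");M=R.from_euler('ZY',[q[3],-np.pi/6]).as_matrix()
def W(*P): return q[:3]+M@np.array(P,float)
def DP(p): return M.T@(np.array(p)-q[:3])
OD=R.from_matrix(np.c_[np.cross(M[:,1],-M[:,2]),M[:,1],-M[:,2]]).as_euler('xyz')
E
python3 - <<'E'
from h import *
robot.move_gripper(0.0)
robot.move_ptp(W(50,0,60),OD)
robot.move_linear(W(50,0,15),speed=100)
F0=robot.current_contact_force()
t=robot.get_image("top");s=robot.get_image("scene")
P=robot.current_tcp_pos()
def crop(d,c,w=66,h=66,S=6):
    u,v=int(c[0]-w/2),int(c[1]-h/2)
    b=cv2.resize(d["img"][v:v+h,u:u+w],None,fx=S,fy=S,interpolation=cv2.INTER_CUBIC)
    p=((proj(d,P)[0]-[u,v]+.5)*S-.5).round().astype(int);cv2.drawMarker(b,tuple(map(int,p)),(0,0,255),0,12,1);print(u,v);return b
cv2.imwrite("pics/tcp1.png",np.hstack([crop(t,proj(t,P)[0]),crop(s,proj(s,P)[0])]))
hit=robot.move_linear(W(50,0,-8),speed=15,f_stop=3)
print(hit,DP(robot.current_tcp_pos()),robot.current_contact_force()-F0)
robot.move_linear(W(50,0,15),speed=100)
print(robot.current_t())
E
```

```text
167 165
292 220
True [ 4.98960859e+01 -3.11794499e-02  1.37348966e+00] [-1.36451619 -1.10767406  3.62547722]
5.0833
```

View pics/tcp1.png

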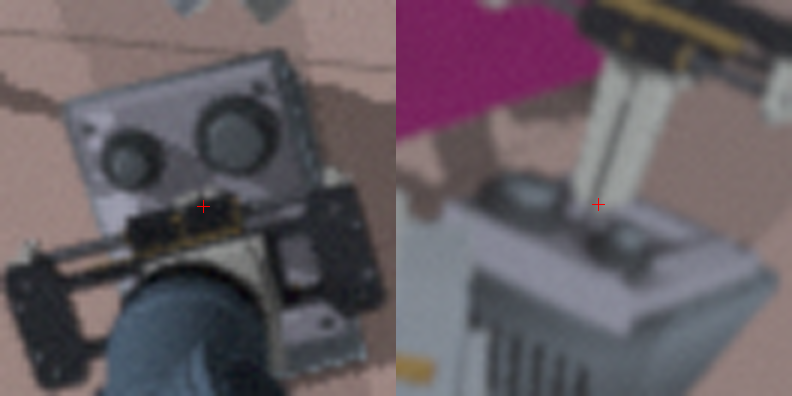

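The top crop shows the gripper at the marker. In the scene crop the fingertips end on the marker (598,205), so both calibrations hold, and the touch puts the deck face about 1.4 mm above the model. I'll feel the collars and the recess side walls to settle the in-plane position.

```bash
python3 - <<'E'
from h import *
def ok(*P): return robot.inverse_kinematics(W(*P),OD) is not None
print(ok(12,20,-4),ok(12,-20,-4),ok(5,0,-4),ok(45,30,6))
def probe(a,b,f=3):
    robot.move_linear(W(*a),speed=120)
    hit=robot.move_linear(W(*b),speed=20,f_stop=f); p=DP(robot.current_tcp_pos()); 
    robot.move_linear(W(*a),speed=120); print(hit,p.round(2)); return p
probe((48,30,6.5),(68,30,6.5))
robot.move_linear(W(45,0,15),speed=120)
probe((44,-30,6.5),(62,-30,6.5))
robot.move_linear(W(12,0,15),speed=120)
p=probe((12,0,8),(12,0,-4.5))
print(robot.current_t())
E
```

```text
True False True True
True [55.71 29.47  6.28]
True [ 49.31 -29.71   6.33]
False [11.95  0.04 -4.54]
9.65
```

```bash
python3 - <<'E'
from h import *
T=R.from_euler('xyz',OD).as_matrix()
# tilt 15deg nearer to vertical about die y
O2=min((R.from_rotvec(s*np.radians(15)*M[:,1]).as_matrix()@T for s in(1,-1)),key=lambda m:m[2,2])
o=R.from_matrix(O2).as_euler('xyz')
for P in((-28,0,-5.5),(0,26,-5.5),(0,-26,-5.5)): print(robot.inverse_kinematics(W(*P),o) is not None)
robot.move_linear(W(-5,0,15),o,speed=80)
robot.move_linear(W(-5,0,-5.5),speed=60)
def probe(b):
    hit=robot.move_linear(W(*b),speed=20,f_stop=3); p=DP(robot.current_tcp_pos())
    robot.move_linear(W(-5,0,-5.5),speed=120); print(hit,p.round(2))
probe((-32,0,-5.5));probe((-5,30,-5.5));probe((-5,-30,-5.5))
robot.move_linear(W(-5,0,30),speed=120)
print(robot.current_t())
E
```

```text
True
True
True
True [-26.25   0.05  -5.63]
True [-5.23 22.96 -5.58]
True [ -5.13 -16.61  -5.51]
15.225
```

```bash
python3 - <<'E'
from h import *
n=np.r_[W(-2.2,3.2,1.2),q[3]-.006];np.save("die.npy",n);print(n)
E
python3 - <<'E'
from h import *
b=np.load("blank.npy");yaw=b[2]+np.pi/2
o1=[np.pi,0,yaw]; o2=[np.pi,0,yaw-np.pi/2]
p=robot.current_tcp_pos()
robot.move_linear([p[0],p[1],350],o1,speed=250)
robot.move_gripper(1.0)
robot.move_ptp([b[0],b[1],350],o2)
robot.move_linear([b[0],b[1],45],speed=300)
for d in("scene",): pass
robot.move_linear([b[0],b[1],13],speed=120,f_stop=6)
print(robot.current_tcp_pos().round(1))
robot.move_gripper(0.0);print("w1",robot.current_gripper_width()*93,robot.current_finger_force())
robot.move_gripper(1.0)
robot.move_linear([b[0],b[1],45],speed=150)
robot.move_ptp([b[0],b[1],45],o1)
robot.move_linear([b[0],b[1],13],speed=120,f_stop=6)
robot.move_gripper(0.0);print("w2",robot.current_gripper_width()*93,robot.current_finger_force())
robot.move_linear([b[0],b[1],350],speed=250)
print("w3",robot.current_gripper_width()*93,robot.current_finger_force(),robot.current_qpos().round(2),robot.current_t())
E
```

```text
[4.34075296e+02 3.10404167e+02 5.99392305e+01 2.51402876e-01]
[ 519.4 -372.1   13.7]
w1 63.41139822685538 30.00070810317993
w2 63.70008605904531 30.000615119934082
w3 63.40283102911775 29.999532401561737 [-0.8   0.38  1.05  0.    1.71 -0.99] 28.0417
```

```bash
python3 - <<'E'
from h import *
c=W(-.7,0,40)
robot.move_ptp([c[0],c[1],350],[np.pi,0,q[3]+np.pi])
robot.move_ptp(W(-.7,0,45),OD)
robot.sleep(.2)
F0=robot.current_contact_force()
hit=robot.move_linear(W(-.7,0,5.5),speed=40,f_stop=7)
print(hit,DP(robot.current_tcp_pos()).round(2),(M.T@(robot.current_contact_force()-F0)).round(1),robot.current_gripper_width()*93,robot.current_t())
s=robot.get_image("scene")["img"];cv2.imwrite("pics/ins.png",cv2.resize(s[215:295,285:375],None,fx=6,fy=6,interpolation=cv2.INTER_CUBIC))
E
```

```text
False [-0.44  0.04  5.43] [ 2.1 -0.9 -3. ] 63.97601533567892 32.9917
```

View pics/ins.png

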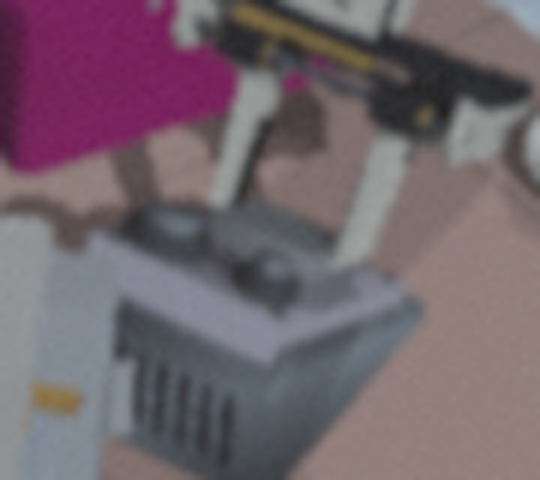

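The fingers hold the blank and it went down into the recess unopposed to about -7.5 mm. I'll release it, then press near the upslope edge.

```bash
python3 - <<'E'
from h import *
robot.move_gripper(0.85)
robot.move_linear(W(-.4,0,32),speed=120)
robot.move_gripper(0.0)
def push(x,y,f,zlo):
    robot.move_linear(W(x,y,20),speed=120)
    F0=robot.current_contact_force()
    hit=robot.move_linear(W(x,y,zlo),speed=20,f_stop=f)
    print((x,y),hit,DP(robot.current_tcp_pos()).round(2),(M.T@(robot.current_contact_force()-F0)).round(1))
    robot.move_linear(W(x,y,20),speed=120)
push(22,0,19,7)
push(22,0,4,7)
push(-8,0,4,7)
print(robot.current_t())
t=robot.get_image("top")["img"]
E
```

```text
(22, 0) True [22.    0.13 12.3 ] [-0.6  0.3  8.5]
(22, 0) True [2.199e+01 2.000e-02 1.227e+01] [ 0.  -0.8  5.1]
(-8, 0) True [-7.37  0.07 12.16] [ 0.6 -1.   2.9]
38.35
```

```bash
python3 - <<'E'
from h import *
def push(x,y,f,zlo,z0,hold=0):
    robot.move_linear(W(x,y,z0),speed=150)
    hit=robot.move_linear(W(x,y,zlo),speed=20,f_stop=f)
    print((x,y),hit,DP(robot.current_tcp_pos()).round(2)); robot.sleep(hold)
    robot.move_linear(W(x,y,z0),speed=100)
push(10,18,4,7,17);push(10,-18,4,7,17)
robot.move_linear(W(10,0,40),speed=150)
push(85,30,12,13,28,.3)
robot.sleep(.5)
robot.move_linear(W(85,0,35),speed=150)
push(85,-30,12,13,28,.3)
robot.sleep(.5)
print(robot.current_t())
robot.move_linear(W(60,-10,100),speed=200)
p=robot.current_tcp_pos();robot.move_ptp([250,420,260],[np.pi,0,q[3]+np.pi])
t=robot.get_image("top")["img"];s=robot.get_image("scene")["img"]
a=cv2.resize(t[167:240,173:238],None,fx=6,fy=6,interpolation=cv2.INTER_CUBIC);b=cv2.resize(s[235:308,295:360],None,fx=6,fy=6,interpolation=cv2.INTER_CUBIC)
cv2.imwrite("pics/end.png",np.hstack([a,b]));print(robot.current_t())
E
```

```text
(10, 18) True [ 9.29 17.61 12.16]
(10, -18) True [ 10.3  -17.31  12.16]
(85, 30) True [84.68 29.91 16.1 ]
(85, -30) True [ 85.28 -29.33  16.12]
45.45
47.0167
```

View pics/end.png

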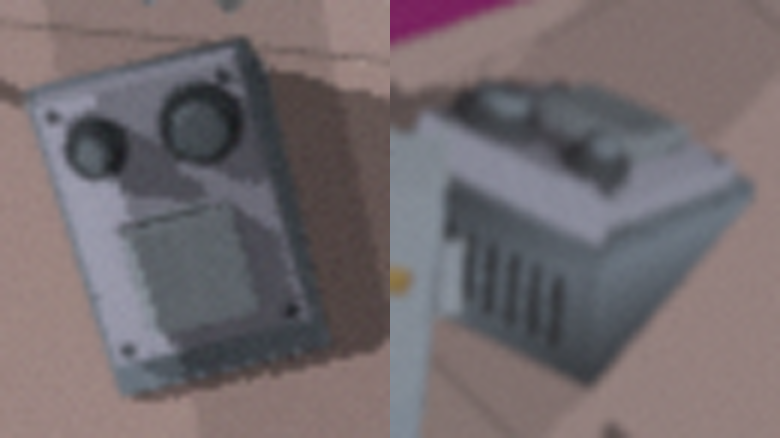

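The blank sits square in the recess, at about (195,270) in the crop, and level at all four touches (12.16 to 12.3 mm). Both keys bottomed at 16.1 mm and stand up again.

```bash
python3 -c "
from bench import robot
print(robot.hand_in())"
```

```text
the job is handed in; nothing more can be done
None
```

The square blank is home and flat in the recess, the small key and then the large key were each pressed fully down and released, and the job was handed in at about 47 s; I never approached the round blank or the other bystanders, though I took no final picture of them.

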